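# Index the length stop and gang two slats for sawing

### The arm

A 6-joint arm with a two-finger parallel gripper is mounted at the origin on the work surface. World frame = base frame: x ahead of the robot, y to its left, z up, the work surface at z = 0. Lengths are in m, angles in rad, forces in N, time in s.
With the tool pointing down it reaches from about 0.3 to 0.775 m from the base axis. Payload 14.6 kg.
Tool frame: the origin (TCP) lies midway between the tips of the shut fingers; the grasp point (between the pads) lies 19 mm behind it (ctrl.grip_point_offset is the distance from the TCP to the grasp point, in m); z points along the fingers, y is the direction in which the jaws open and shut (so a half turn about z gives the same grasp; the last joint's range is limited). The gripper opens to 94 mm and grips with 3 to 60 N. Pads are 16 mm wide; open, the fingers measure 119 mm over their backs; the gripper's body (75 mm by 177 mm) begins 78 mm behind the grasp point.
Start: joints at [-1.401, 0.3, 1.521, -0, 1.321, -0.067], TCP at [0.129, -0.535, 0.205] pointing down, gripper open.
Joint ranges: [-3.03, 3.03], [-0.79, 2.21], [0.23, 2.52], [-1.04, 4.18], [0, 3.07], [-2.55, 2.55]. Speed limits (rad/s): [2.22, 2.22, 2.57, 3.14, 3.14, 3.14].

### API

Orientations are given as [roll, pitch, yaw] about the fixed x, y, z axes, in that order (R = Rz(yaw) Ry(pitch) Rx(roll)).
In Python, from bench import ctrl gives the robot as it stands. The module is installed in compiled form; this text tells all that it offers.
- The arm moves only by the tool send_rows, never from a script. Its argument "motion" is a list of rows, each an object of numbers: "dx", "dy", "dz": the shift along the tool's x, y, z in mm; "turn": the turn about the tool's z in units of 6 degrees (1.0 is 6 degrees); "fingers": the closure in counts, from 0 (fully open) to 255 (shut). In form: [{"dx": .., "dy": .., "dz": .., "turn": .., "fingers": ..}, ...]. A call has 1 to 20 rows; each row is the pose to reach, as a shift and turn from the pose measured when the call began, along the tool's axes at that moment; what a row does not reach only later rows make up. A row lasts 1/12 s, in which the tool goes at most 41.7 mm and 7.16 degrees, less where a joint would pass 70% of its speed; a pose out of reach is approached as far as the arm can. A call with a gripper value outside its range is refused whole. The fingers move at their own pace and stop on an object; "force" is the grip in N (left out, the last holds). Time passes only in rows, so rows that repeat a pose let the fingers close. It gives the time, the measured TCP pose, the force and the opening at its end, in the units of the state.
- ctrl.get_obs(): the state, without advancing time (a new reading comes with each control period).
- ctrl.snapshot(name): name is "scene" or "top" or "wrist"; returns a dict with "image" (420x560x3 uint8, red, green, blue), "range_z" (420x560 float32, m along the optical axis (not along the pixel's ray), 0 where there is no reading), "K" (3x3 intrinsics, pixels), "R" (3x3) and "t" (3): a world point X has camera coordinates R X + t; the wrist camera has in their place "T_tool_cam" (4x4, takes a point from camera to tool coordinates, whose origin is the TCP and whose axes are the flange's). Camera axes: x right, y down, z forward; pixel columns grow to the right and rows downward; lengths in m; the calibration is good to about 2 mm. A picture is of the moment at which its call begins: read the wrist's pose just before it.
- ctrl.job_done(): hands the job in, once; it reports no verdict.
The state is a dict: "t": time; "joint_positions": joint angles; "qd": joint speeds; "effort": joint torques, N m; "position": TCP position; "tcp_rot": TCP orientation; "wrist_force": force on the tool from outside, world axes, zero at the start; "torque": the same for the moment, N m; "grip_width": finger opening in m.
Only numpy, scipy, OpenCV 4.12 (cv2) and the standard library are available. Lean on these libraries where they do the work, as an engineer would, in place of code of your own. Each camera call takes 0.05 s, during which the arm holds its last target. There are 200 camera calls.

### The job

Set up the sawing board to saw two slats to one length: turn the handle of the length stop clockwise, counting the clicks, to its third click from the home end (the flat with three dots then faces along the fence) and leave it resting there. Then lay one slat flat on the board and push it home into the corner, its long side against the fence and its end against the stop, and pack the second slat beside it, flat on the board, tight against the first and with its end against the stop too. Let go of everything and leave the offcut, the pencil, the wax tin and the wooden box where they are.

Things in the scene. Friction and masses are not known exactly. Their poses are not given: they have to be found in the camera images.
- sawboard: plywood sawing board screwed to the bench, 190 (x) x 440 (y) x 18 mm (z); origin at the centre of its underside, x axis from the robot's side towards the fence, y axis along the fence towards the stop, z up. Slats lie on its upper face, 18 mm above the bench. Packed, they fill x = +10 to +50 mm, with their ends at y = +78 mm against the stop's third flat, which spans x = +8 to +51 mm
- fence (a point): point on the foot of the fence's inner face (the face the slats go against, looking to -x of the board), at x = +50, y = -12, z = 18 mm of the board: beside the middle of a slat that is home against the stop at its third click. The dark wood fence is 16 mm high, 22 mm thick and runs from y = -190 to +55 mm of the board, with a 3 mm saw slot at y = -50. Axes as the board's
- stop (a joint): angle of the length stop: 0 at home, growing clockwise seen from above, 0.785 rad (45 degrees) a click, five clicks, end stops at both ends; the third click is 2.356 rad. A spring plunger holds it in each: leaving one takes about 0.25 N m, falling to nothing half-way, then it is pulled into the next. Within 0.4 s of the start it has sprung into home, click 1 or 2, or rarely balances half-way between two
- stop_axis (a point): point on the stop's upright axis at the level of the board's upper face (board x = +24, y = +130 mm); turns with the stop. The stop is an aluminium cam plate 26 to 44 mm above the bench, up to 63 mm in radius, with flats round its rim. The flat facing -y of the board is 40 mm from the axis at home and 4 mm farther each click (52 at the third), marked with as many dark dots as its click number
- stop_grip (a point): point on the stop's axis in the black bar handle on top of the cam, 68 mm above the bench. The bar is 50 mm long (this point's x axis), 14 mm thick (y), stands from 50 to 80 mm above the bench on a hub of 38 mm diameter and turns with the stop; at home it lies along the board's x axis. A steel plunger block 22 mm high stands on the board 79 mm from the axis, on the board's +y side
- slat_a_mid (a point): centre (half-way up) of one light-wood slat, 180 mm long (the point's x axis), 20 mm wide (y) and 20 mm high, about 55 g, lying flat on the bench to the robot's right, roughly along the bench's x. The two slats are alike, either may go first and either end may go to the stop
- slat_b_mid (a point): centre of the other, identical slat
- offcut: flat dark-wood offcut 110 x 36 x 14 mm, lying in the row with the slats and not part of the job; origin at the centre of its underside
- pencil: grey pencil 165 mm long, 7.5 mm thick, lying on the bench between sawing board and slats; bystander; origin on its underside
- tin: round flat aluminium wax tin, 72 mm diameter, 28 mm tall, behind the slats; bystander; origin on its underside
- woodbox: closed wooden box 104 x 154 x 66 mm, on the left; bystander; origin on its underside

How it is judged:
On the way, in this order (a step that is already met when the one before it is completed fails the run):
1. the length stop rests in its third click (value of joint stop between 2.23619 and 2.47619 rad), for 0.3 s.
2. one slat lies flat in the corner, against the fence and against the stop (all of step 1 and ((x of slat_a_mid in the frame of sawboard between 0.037 and 0.043 m and y of slat_a_mid in the frame of sawboard between -0.015 and -0.009 m and z of slat_a_mid in the frame of sawboard between 0.024 and 0.032 m and angle between the x axis of slat_a_mid and the y axis of sawboard, either way round below 0.03 rad) or (x of slat_b_mid in the frame of sawboard between 0.037 and 0.043 m and y of slat_b_mid in the frame of sawboard between -0.015 and -0.009 m and z of slat_b_mid in the frame of sawboard between 0.024 and 0.032 m and angle between the x axis of slat_b_mid and the y axis of sawboard, either way round below 0.03 rad))), for 0.2 s.
At the end, for the whole second after the job is handed in: The stop is in its third click (within 0.12 rad). One slat lies flat, within 3 mm of fence and stop; the other lies flat beside it, its side within 4.5 mm of its tight place, its end within 3 mm of the stop. Both are parallel to the fence within 0.03 rad, released (all of step 1 and (((x of slat_a_mid in the frame of sawboard between 0.037 and 0.043 m and y of slat_a_mid in the frame of sawboard between -0.015 and -0.009 m and z of slat_a_mid in the frame of sawboard between 0.024 and 0.032 m and angle between the x axis of slat_a_mid and the y axis of sawboard, either way round below 0.03 rad) and (x of slat_b_mid in the frame of sawboard between 0.0155 and 0.023 m and y of slat_b_mid in the frame of sawboard between -0.015 and -0.009 m and z of slat_b_mid in the frame of sawboard between 0.024 and 0.032 m and angle between the x axis of slat_b_mid and the y axis of sawboard, either way round below 0.03 rad)) or ((x of slat_b_mid in the frame of sawboard between 0.037 and 0.043 m and y of slat_b_mid in the frame of sawboard between -0.015 and -0.009 m and z of slat_b_mid in the frame of sawboard between 0.024 and 0.032 m and angle between the x axis of slat_b_mid and the y axis of sawboard, either way round below 0.03 rad) and (x of slat_a_mid in the frame of sawboard between 0.0155 and 0.023 m and y of slat_a_mid in the frame of sawboard between -0.015 and -0.009 m and z of slat_a_mid in the frame of sawboard between 0.024 and 0.032 m and angle between the x axis of slat_a_mid and the y axis of sawboard, either way round below 0.03 rad)))); the robot touches nothing.
It fails at once if the offcut, the pencil, the wax tin or the wooden box is moved more than 40 mm (distance of any of offcut, pencil, tin, woodbox from where it was at the start of the episode above 0.04 m).
It also fails if it takes over 72 s, if anything falls off the work surface, if the arm or the gripper's body presses on something with over 40 N, if the wrist force passes 120 N, or if a joint passes its speed limit or range.

## Working session

There is one attempt and no reset: what is moved stays moved. The work goes in short steps, Python scripts to look and compute and a tool call to move; the robot and the scene stay as the last step left them, time stands still between calls to the robot, and variables do not carry over. Pictures are saved under pics/ and viewed, about 8 in all and at most 12, crops included, and the job is handed in when it is done.

Besides the shell and the picture viewer there is one more tool, called after ">>>" as a command line: name --argument value ..., lists and objects as JSON in quotes. send_rows: Moves the arm, as the interface text tells. Its arguments: {"type":"object","properties":{"motion":{"type":"array","items":{"type":"object","properties":{"dx":{"type":"number"},"dy":{"type":"number"},"dz":{"type":"number"},"turn":{"type":"number"},"fingers":{"type":"number"}}}},"force":{"type":"number"}},"required":["motion"]}

```bash
mkdir -p pics; cat > h.py <<'E'
import numpy as np, cv2
from bench import ctrl
from scipy.spatial.transform import Rotation as Ro
def tool():
    o=ctrl.get_obs(); T=np.eye(4); T[:3,:3]=Ro.from_euler('xyz',o['tcp_rot']).as_matrix(); T[:3,3]=o['position']; return T,o
def snap(n,f=None):
    T,o=tool(); s=ctrl.snapshot(n)
    if n=='wrist': C=T@s['T_tool_cam']
    else:
        C=np.eye(4); C[:3,:3]=s['R'].T; C[:3,3]=-s['R'].T@s['t']
    s['C']=C
    if f: cv2.imwrite('pics/'+f,s['image'][:,:,::-1])
    return s
def ray(s,uv,z):
    uv=np.atleast_2d(np.asarray(uv,float)); d=np.c_[uv,np.ones(len(uv))]@np.linalg.inv(s['K']).T@s['C'][:3,:3].T
    c=s['C'][:3,3]; return c+d*((z-c[2])/d[:,2])[:,None]
def proj(s,X):
    X=np.atleast_2d(X); c=(X-s['C'][:3,3])@s['C'][:3,:3]; p=c@s['K'].T; return p[:,:2]/p[:,2:]
def cloud(s):
    h,w=s['range_z'].shape; v,u=np.mgrid[:h,:w]; z=s['range_z']
    p=np.stack([u,v,np.ones_like(u)],-1)@np.linalg.inv(s['K']).T*z[...,None]
    return p@s['C'][:3,:3].T+s['C'][:3,3]
E
python3 - <<'E'
from h import *
print(ctrl.get_obs())
s=snap('top','top1.png');print(s['K'],s['C']);np.savez('top1.npz',**s)
s=snap('scene','scene1.png');print(s['C']);np.savez('scene1.npz',**s)
a=cv2.imread('pics/top1.png');b=cv2.imread('pics/scene1.png')
E
```

```text
{'t': 0.0, 'joint_positions': array([-1.40062110e+00,  3.00451312e-01,  1.52160964e+00,  2.69951488e-05,
        1.32070852e+00, -6.65895592e-02]), 'qd': array([ 0.00040906, -0.00048235, -0.00027497,  0.00071484, -0.00102215,
       -0.00073951]), 'effort': array([-3.04583218e-04, -5.31809056e+01, -3.52734554e+01,  7.08380551e-02,
        2.44027114e-02, -1.22905931e-04]), 'position': array([ 0.12897006, -0.53438043,  0.20488511]), 'tcp_rot': array([-3.14042018e+00, -1.04395473e-04,  2.36758033e-01]), 'wrist_force': array([-0.6266577 ,  0.13521104,  0.07690395]), 'torque': array([ 0.01961305, -0.01363635, -0.00523557]), 'grip_width': 0.0939859469143861}
[[468.71729326   0.         269.55031602]
 [  0.         468.71729326 207.48599171]
 [  0.           0.           1.        ]] [[-1.46054745e-03 -9.82780146e-01  1.84772971e-01  3.92289125e-01]
 [-9.99969670e-01  2.18051484e-05 -7.78833331e-03  7.31314600e-02]
 [ 7.65019034e-03 -1.84778742e-01 -9.82750371e-01  1.29770056e+00]
 [ 0.00000000e+00  0.00000000e+00  0.00000000e+00  1.00000000e+00]]
[[ 0.5206681   0.55538557 -0.64842239  1.33308582]
 [ 0.85371461 -0.33092584  0.40206897 -0.37108149]
 [ 0.00872358 -0.76291216 -0.6464433   0.79205373]
 [ 0.          0.          0.          1.        ]]
```

View pics/top1.png

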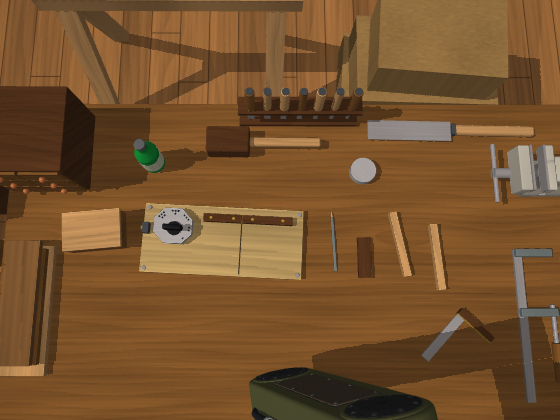

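The board is at px (140–306, 203–279) with the stop at (173,228). The slats are at (400,244) and (438,257), the offcut at (365,257) and the pencil at (334,242). Next I'll turn these into world positions.

```bash
python3 - <<'E'
from h import *
s=dict(np.load('top1.npz')); P=cloud(s)
hsv=cv2.cvtColor(s['image'],cv2.COLOR_RGB2HSV)
for n,(u,v) in dict(board=(200,260),slatA=(400,244),slatB=(438,257),bench=(340,300),pencil=(334,242),off=(365,257),handle=(173,228)).items(): print(n,hsv[v,u],P[v,u].round(3))
def rect(m,z,n):
    cs,_=cv2.findContours(m.astype(np.uint8),0,2); c=max(cs,key=cv2.contourArea)
    X=ray(s,c[:,0],z)[:,:2].astype(np.float32)*1000; r=cv2.minAreaRect(X); print(n,r)
    return r
Z=P[...,2]
def box(m,u0,u1,v0,v1):
    k=np.zeros(m.shape,bool);k[v0:v1,u0:u1]=1;return m&k
V=hsv[...,2]
rect(box((Z>.012),130,315,195,290),.018,'board')
rect(box((Z>.01),380,420,200,285),.02,'A')
rect(box((Z>.01),422,455,215,300),.02,'B')
rect(box((Z>.007),350,380,225,285),.014,'off')
rect(box((Z>.003),325,345,205,280),.007,'pencil')
m=box((Z>.065)&(Z<.1),130,220,195,260);rect(m,.08,'handle');print(P[m].mean(0),np.percentile(P[m][:,2],[5,50,95]))
E
```

```text
board [ 19 124 187] [0.488 0.253 0.016]
slatA [ 15 134 194] [ 0.531 -0.295  0.018]
slatB [ 15 135 192] [ 0.495 -0.395  0.023]
bench [ 15 174 126] [ 0.38  -0.129 -0.001]
pencil [ 81  16 114] [ 0.538 -0.115  0.008]
off [ 12 171  82] [ 0.496 -0.198  0.016]
handle [135  18  28] [0.566 0.316 0.082]
board ((540.022705078125, 196.37252807617188), (445.1458435058594, 192.13897705078125), 87.01187133789062)
A ((532.659912109375, -292.5072326660156), (179.416259765625, 23.919370651245117), 10.765114784240723)
B ((497.63995361328125, -394.32830810546875), (178.4088897705078, 27.341331481933594), 3.0005202293395996)
off ((496.1785888671875, -195.41073608398438), (109.32196807861328, 37.27082824707031), 0.12589167058467865)
pencil ((540.3116455078125, -117.03466796875), (164.1901092529297, 25.251832962036133), 3.1153688430786133)
handle ((570.663818359375, 320.40081787109375), (50.95752716064453, 15.61823844909668), 86.13442993164062)
[0.57074546 0.32030628 0.07858253] [0.06901431 0.07926877 0.08334617]
```

```bash
cat >> h.py <<'E'
def go(x,y,z,yawdeg=None):
    T,o=tool(); d=T[:3,:3].T@(np.array([x,y,z])-T[:3,3])*1000
    yaw=np.arctan2(T[1,0],T[0,0]); tr=0 if yawdeg is None else -((yawdeg-np.degrees(yaw)+180)%360-180)/6
    print('go',(x,y,z,yawdeg),'-> dx dy dz',d.round(1),'turn',round(tr,2),'| now',T[:3,3].round(4),'yaw',round(np.degrees(yaw),2),'t',round(o['t'],2))
E
python3 - <<'E'
from h import *
s=ctrl.snapshot('wrist');print(s['T_tool_cam'].round(3),s['K'][0,0])
go(.45,-.15,.22,60);go(.571,.320,.2,87)
E
```

```text
[[ 0.    -0.959 -0.282  0.082]
 [ 1.     0.     0.001 -0.001]
 [-0.001 -0.282  0.959 -0.177]
 [ 0.     0.     0.     1.   ]] 350.7529880010128
go (0.45, -0.15, 0.22, 60) -> dx dy dz [ 402.2 -298.4  -14.7] turn -7.74 | now [ 0.129  -0.5345  0.205 ] yaw 13.57 t 0.15
go (0.571, 0.32, 0.2, 87) -> dx dy dz [ 630.1 -726.9    5.7] turn -12.24 | now [ 0.129  -0.5345  0.205 ] yaw 13.57 t 0.15
```

>>> send_rows --motion '[{"dx": 200,"dy": -149,"dz": -10,"turn": -4,"fingers": 0},{"dx": 200,"dy": -149,"dz": -10,"turn": -4},{"dx": 200,"dy": -149,"dz": -10,"turn": -4},{"dx": 402,"dy": -298,"dz": -15,"turn": -8},{"dx": 402,"dy": -298,"dz": -15,"turn": -8},{"dx": 402,"dy": -298,"dz": -15,"turn": -8},{"dx": 402,"dy": -298,"dz": -15,"turn": -8},{"dx": 402,"dy": -298,"dz": -15,"turn": -8},{"dx": 402,"dy": -298,"dz": -15,"turn": -8},{"dx": 402,"dy": -298,"dz": -15,"turn": -8},{"dx": 402,"dy": -298,"dz": -15,"turn": -8},{"dx": 402,"dy": -298,"dz": -15,"turn": -8}]'

```text
schema error: expected keys dx, dy, dz, turn, fingers
```

```bash
python3 - <<'E'
from h import *
go(.571,.320,.2,87);print(ctrl.get_obs()['joint_positions'])
E
```

```text
go (0.571, 0.32, 0.2, 87) -> dx dy dz [ 630.1 -726.9    5.7] turn -12.24 | now [ 0.129  -0.5345  0.205 ] yaw 13.57 t 0.15
[-1.40061112e+00  3.00334404e-01  1.52143321e+00  1.82335039e-05
  1.32070210e+00 -6.65919897e-02]
```

>>> send_rows --motion '[{"dx": 402,"dy": -298,"dz": -15,"turn": -8,"fingers": 0},{"dx": 402,"dy": -298,"dz": -15,"turn": -8,"fingers": 0},{"dx": 402,"dy": -298,"dz": -15,"turn": -8,"fingers": 0},{"dx": 402,"dy": -298,"dz": -15,"turn": -8,"fingers": 0},{"dx": 402,"dy": -298,"dz": -15,"turn": -8,"fingers": 0},{"dx": 402,"dy": -298,"dz": -15,"turn": -8,"fingers": 0},{"dx": 402,"dy": -298,"dz": -15,"turn": -8,"fingers": 0},{"dx": 402,"dy": -298,"dz": -15,"turn": -8,"fingers": 0},{"dx": 402,"dy": -298,"dz": -15,"turn": -8,"fingers": 0},{"dx": 402,"dy": -298,"dz": -15,"turn": -8,"fingers": 0},{"dx": 402,"dy": -298,"dz": -15,"turn": -8,"fingers": 0},{"dx": 402,"dy": -298,"dz": -15,"turn": -8,"fingers": 0}]'

```text
t: 1.15
position: [0.4503, -0.1491, 0.2204]
tcp_rot: [-3.141, -0.001, 1.075]
wrist_force: [0.6, -0.3, -0.6]
grip_width: 0.0939
```

```bash
python3 - <<'E'
from h import *
go(.571,.320,.2,87);print(ctrl.get_obs()['joint_positions'])
E
```

```text
go (0.571, 0.32, 0.2, 87) -> dx dy dz [ 470.  -117.1   20.8] turn -4.24 | now [ 0.4503 -0.1491  0.2204] yaw 61.57 t 1.15
[-3.97330893e-01  1.17857532e-01  1.70548699e+00  7.08795031e-04
  1.31853933e+00  9.86244632e-02]
```

>>> send_rows --motion '[{"dx": 470,"dy": -117,"dz": 20,"turn": -4.2,"fingers": 0},{"dx": 470,"dy": -117,"dz": 20,"turn": -4.2,"fingers": 0},{"dx": 470,"dy": -117,"dz": 20,"turn": -4.2,"fingers": 0},{"dx": 470,"dy": -117,"dz": 20,"turn": -4.2,"fingers": 0},{"dx": 470,"dy": -117,"dz": 20,"turn": -4.2,"fingers": 0},{"dx": 470,"dy": -117,"dz": 20,"turn": -4.2,"fingers": 0},{"dx": 470,"dy": -117,"dz": 20,"turn": -4.2,"fingers": 0},{"dx": 470,"dy": -117,"dz": 20,"turn": -4.2,"fingers": 0},{"dx": 470,"dy": -117,"dz": 20,"turn": -4.2,"fingers": 0},{"dx": 470,"dy": -117,"dz": 20,"turn": -4.2,"fingers": 0},{"dx": 470,"dy": -117,"dz": 20,"turn": -4.2,"fingers": 0},{"dx": 470,"dy": -117,"dz": 20,"turn": -4.2,"fingers": 0},{"dx": 470,"dy": -117,"dz": 20,"turn": -4.2,"fingers": 0},{"dx": 470,"dy": -117,"dz": 20,"turn": -4.2,"fingers": 0}]'

```text
t: 2.32
position: [0.5707, 0.321, 0.1995]
tcp_rot: [-3.14, 0.0, 1.516]
wrist_force: [0.6, -0.0, -0.8]
grip_width: 0.0943
```

```bash
python3 - <<'E'
from h import *
s=snap('wrist','w1.png');np.savez('w1.npz',**s);P=cloud(s);Z=P[...,2]
hsv=cv2.cvtColor(s['image'],cv2.COLOR_RGB2HSV)
m=(Z>.07)&(Z<.09)&(hsv[...,2]<70)
cs,_=cv2.findContours(m.astype(np.uint8),0,2);c=max(cs,key=cv2.contourArea)
print(cv2.minAreaRect((ray(s,c[:,0],.08)[:,:2]*1000).astype(np.float32)))
go(.571,.320,.052,87)
E
```

```text
((572.5889892578125, 323.5604553222656), (49.06132507324219, 13.121418952941895), 87.38191223144531)
go (0.571, 0.32, 0.052, 87) -> dx dy dz [1.00e-01 3.00e-01 1.48e+02] turn -0.03 | now [0.5709 0.3199 0.2   ] yaw 86.81 t 2.37
```

View pics/w1.png

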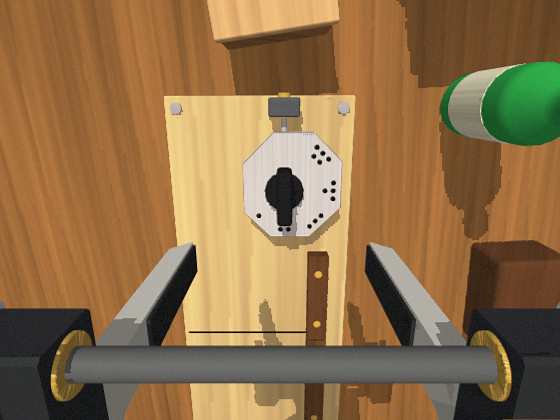

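The flat facing the fence shows two dots, at (282,229), and the bar lies along the board's y. So the stop is at click 2 and needs one click clockwise. I'll grip the bar at about (0.572, 0.323).

```bash
python3 - <<'E'
from h import *
go(.572,.3225,.053,87.2)
E
```

```text
go (0.572, 0.3225, 0.053, 87.2) -> dx dy dz [  2.7   1.1 147. ] turn -0.07 | now [0.5709 0.3199 0.2   ] yaw 86.81 t 2.37
```

>>> send_rows --force 60 --motion '[{"dx": 2.5,"dy": 1,"dz": 40,"turn": 0,"fingers": 0},{"dx": 2.5,"dy": 1,"dz": 80,"turn": 0,"fingers": 0},{"dx": 2.5,"dy": 1,"dz": 120,"turn": 0,"fingers": 0},{"dx": 2.5,"dy": 1,"dz": 147,"turn": 0,"fingers": 0},{"dx": 2.5,"dy": 1,"dz": 147,"turn": 0,"fingers": 0},{"dx": 2.5,"dy": 1,"dz": 147,"turn": 0,"fingers": 255},{"dx": 2.5,"dy": 1,"dz": 147,"turn": 0,"fingers": 255},{"dx": 2.5,"dy": 1,"dz": 147,"turn": 0,"fingers": 255},{"dx": 2.5,"dy": 1,"dz": 147,"turn": 0,"fingers": 255},{"dx": 2.5,"dy": 1,"dz": 147,"turn": 0,"fingers": 255},{"dx": 2.5,"dy": 1,"dz": 147,"turn": 0,"fingers": 255},{"dx": 2.5,"dy": 1,"dz": 147,"turn": 0,"fingers": 255},{"dx": 2.5,"dy": 1,"dz": 147,"turn": 0,"fingers": 255}]'

```text
t: 3.45
position: [0.5719, 0.3224, 0.0533]
tcp_rot: [-3.141, -0.0, 1.515]
wrist_force: [0.7, -0.2, 0.3]
grip_width: 0.0442
```

```bash
python3 - <<'E'
from h import *
go(.572,.3225,.053,42.2);print(ctrl.get_obs())
E
```

```text
go (0.572, 0.3225, 0.053, 42.2) -> dx dy dz [0.1 0.1 0.3] turn 7.43 | now [0.5719 0.3224 0.0533] yaw 86.81 t 3.45
{'t': 3.45, 'joint_positions': array([4.57290555e-01, 6.82466458e-01, 1.32546694e+00, 5.57419889e-04,
       1.13431141e+00, 5.12764640e-01]), 'qd': array([-0.00090975,  0.00224853, -0.00141223, -0.0005136 , -0.00044372,
       -0.00042649]), 'effort': array([-1.53849798e-02, -7.07660365e+01, -3.24673212e+01,  6.68611564e-02,
       -1.65177241e-02, -3.53287205e-04]), 'position': array([0.57190703, 0.32236688, 0.05325048]), 'tcp_rot': array([-3.14077657e+00, -1.20090126e-04,  1.51508638e+00]), 'wrist_force': array([ 0.69877375, -0.2474284 ,  0.2939716 ]), 'torque': array([-0.0637904 , -0.06312063, -0.02515577]), 'grip_width': 0.04421275369812655}
```

>>> send_rows --motion '[{"dx": 0,"dy": 0,"dz": 0,"turn": 0,"fingers": 255},{"dx": 0,"dy": 0,"dz": 0,"turn": 0,"fingers": 255},{"dx": 0,"dy": 0,"dz": 0,"turn": 0,"fingers": 255},{"dx": 0,"dy": 0,"dz": 0,"turn": 0,"fingers": 255},{"dx": 0,"dy": 0,"dz": 0,"turn": 0,"fingers": 255},{"dx": 0,"dy": 0,"dz": 0,"turn": 0,"fingers": 255},{"dx": 0,"dy": 0,"dz": 0,"turn": 0,"fingers": 255},{"dx": 0,"dy": 0,"dz": 0,"turn": 0,"fingers": 255}]'

```text
t: 4.12
position: [0.5736, 0.3222, 0.0532]
tcp_rot: [3.139, -0.001, 1.515]
wrist_force: [14.1, 1.2, -6.9]
grip_width: 0.0135
```

>>> send_rows --motion '[{"dx": 0,"dy": 0,"dz": 0,"turn": 1,"fingers": 255},{"dx": 0,"dy": 0,"dz": 0,"turn": 2,"fingers": 255},{"dx": 0,"dy": 0,"dz": 0,"turn": 3,"fingers": 255},{"dx": 0,"dy": 0,"dz": 0,"turn": 4,"fingers": 255},{"dx": 0,"dy": 0,"dz": 0,"turn": 5,"fingers": 255},{"dx": 0,"dy": 0,"dz": 0,"turn": 6,"fingers": 255},{"dx": 0,"dy": 0,"dz": 0,"turn": 7,"fingers": 255},{"dx": 0,"dy": 0,"dz": 0,"turn": 7.5,"fingers": 255},{"dx": 0,"dy": 0,"dz": 0,"turn": 7.5,"fingers": 255},{"dx": 0,"dy": 0,"dz": 0,"turn": 7.5,"fingers": 255},{"dx": 0,"dy": 0,"dz": 0,"turn": 7.5,"fingers": 255}]'

```text
t: 5.03
position: [0.5742, 0.322, 0.0532]
tcp_rot: [3.14, -0.004, 0.729]
wrist_force: [6.3, -0.1, -2.3]
grip_width: 0.014
```

```bash
python3 - <<'E'
from h import *
o=ctrl.get_obs();print(o['tcp_rot'],o['wrist_force'],o['torque'],o['grip_width'])
go(.52,.22,.25,87)
E
```

```text
[ 3.13959263 -0.00370531  0.72895982] [ 6.29506942 -0.13852326 -2.3225801 ] [-0.09019292 -0.64003345  0.07835264] 0.014029914995970194
go (0.52, 0.22, 0.25, 87) -> dx dy dz [-107.6   40.4 -197.1] turn -7.54 | now [0.5742 0.322  0.0532] yaw 41.77 t 5.03
```

>>> send_rows --motion '[{"dx": 0,"dy": 0,"dz": 0,"turn": 0,"fingers": 100},{"dx": 0,"dy": 0,"dz": 0,"turn": 0,"fingers": 100},{"dx": 0,"dy": 0,"dz": 0,"turn": 0,"fingers": 100},{"dx": 0,"dy": 0,"dz": 0,"turn": 0,"fingers": 100},{"dx": 0,"dy": 0,"dz": 0,"turn": 0,"fingers": 100},{"dx": 0,"dy": 0,"dz": -40,"turn": 0,"fingers": 100},{"dx": 0,"dy": 0,"dz": -80,"turn": 0,"fingers": 100},{"dx": -20,"dy": 10,"dz": -120,"turn": -1,"fingers": 0},{"dx": -60,"dy": 25,"dz": -160,"turn": -2,"fingers": 0},{"dx": -100,"dy": 40,"dz": -197,"turn": -3,"fingers": 0},{"dx": -107,"dy": 40,"dz": -197,"turn": -4,"fingers": 0},{"dx": -107,"dy": 40,"dz": -197,"turn": -5,"fingers": 0},{"dx": -107,"dy": 40,"dz": -197,"turn": -6,"fingers": 0},{"dx": -107,"dy": 40,"dz": -197,"turn": -7.5,"fingers": 0},{"dx": -107,"dy": 40,"dz": -197,"turn": -7.5,"fingers": 0},{"dx": -107,"dy": 40,"dz": -197,"turn": -7.5,"fingers": 0}]'

```text
t: 6.37
position: [0.5201, 0.2207, 0.2501]
tcp_rot: [3.137, -0.001, 1.516]
wrist_force: [-0.0, -0.6, -0.4]
grip_width: 0.0941
```

```bash
python3 - <<'E'
from h import *
s=snap('wrist','w2.png');np.savez('w2.npz',**s);P=cloud(s);Z=P[...,2]
hsv=cv2.cvtColor(s['image'],cv2.COLOR_RGB2HSV)
m=(Z>.07)&(Z<.09)&(hsv[...,2]<70)
cs,_=cv2.findContours(m.astype(np.uint8),0,2);c=max(cs,key=cv2.contourArea)
print(cv2.minAreaRect((ray(s,c[:,0],.08)[:,:2]*1000).astype(np.float32)))
E
```

```text
((571.7990112304688, 321.3601989746094), (49.12617492675781, 13.809103965759277), 41.50153732299805)
```

View pics/w2.png

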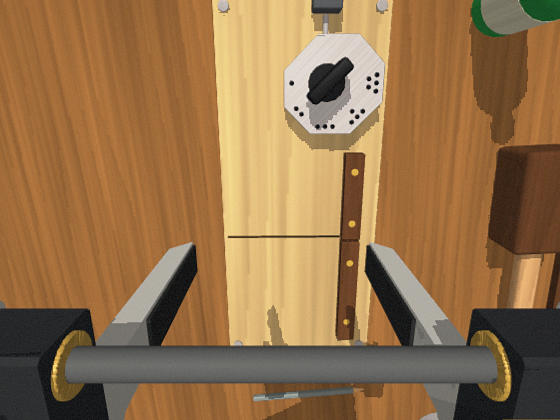

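The bar has turned to 41.5°, the three-dot flat (325,127) faces the fence, and the stop is at click 3. Next I'll measure the fence line and the flat.

```bash
python3 - <<'E'
from h import *
s=dict(np.load('w2.npz'));im=s['image'];hsv=cv2.cvtColor(im,cv2.COLOR_RGB2HSV).astype(int)
P=cloud(s);print(P[300,345],hsv[300,345],P[200,280],P[110,300])
L=[];R=[]
for v in range(160,330):
    r=hsv[v,320:380]; d=np.where((r[:,2]<120))[0]
    if len(d)>8: L.append((320+d[0]-.5,v))
L=np.array(L)
X=ray(s,L,.034)[:,:2]*1000
def fit(X,n):
    vx,vy,x,y=cv2.fitLine(X.astype(np.float32),cv2.DIST_HUBER,0,.01,.01).ravel(); r=(X-[x,y])@[vy,-vx]
    print(n,'pt',round(x,1),round(y,1),'dir deg',np.degrees(np.arctan2(vy,vx)).round(2),'res',r.std().round(2)); return
print(L[::20]);fit(X,'fence top-edge')
# cam bottom edge
C=[]
for u in range(312,348):
    c=hsv[100:150,u]; d=np.where((c[:,1]<60)&(c[:,2]>110))[0]
    if len(d): C.append((u,100+d[-1]+.5))
C=np.array(C);print(C[::6]);fit(ray(s,C,.026)[:,:2]*1000,'flat low');fit(ray(s,C,.044)[:,:2]*1000,'flat high')
# board left edge
B=[]
for v in range(60,340):
    c=hsv[v,205:245]; d=np.where(c[:,2]>170)[0]
    if len(d): B.append((205+d[0]-.5,v))
fit(ray(s,np.array(B),.018)[:,:2]*1000,'board -x edge')
# saw line
E
```

```text
[0.59366483 0.05946151 0.03300394] [ 12 163 105] [0.51810284 0.19098939 0.01561434] [0.54501568 0.29572864 0.04250493]
[[343.5 160. ]
 [342.5 180. ]
 [341.5 200. ]
 [340.5 220. ]
 [339.5 240. ]
 [338.5 260. ]
 [337.5 280. ]
 [336.5 300. ]
 [335.5 320. ]]
fence top-edge pt 586.5 133.6 dir deg 87.06 res 1.87
[[312.  133.5]
 [318.  133.5]
 [324.  133.5]
 [330.  133.5]
 [336.  133.5]
 [342.  133.5]]
flat low pt 575.1 268.3 dir deg -3.14 res 0.0
flat high pt 572.4 269.9 dir deg -3.14 res 0.0
board -x edge pt 433.2 169.6 dir deg 86.1 res 4.14
```

```bash
python3 - <<'E'
from h import *
go(.48,-.05,.25,50);go(.515,-.335,.23,10)
E
```

```text
go (0.48, -0.05, 0.25, 50) -> dx dy dz [-272.6  -24.5   -0.4] turn 6.12 | now [0.5201 0.2207 0.25  ] yaw 86.71 t 6.42
go (0.515, -0.335, 0.23, 10) -> dx dy dz [-555.1   26.7   19.4] turn 12.78 | now [0.5201 0.2207 0.25  ] yaw 86.71 t 6.42
```

>>> send_rows --motion '[{"dx": -273,"dy": -20,"dz": 0,"turn": 6,"fingers": 0},{"dx": -273,"dy": -20,"dz": 0,"turn": 6,"fingers": 0},{"dx": -273,"dy": -20,"dz": 0,"turn": 6,"fingers": 0},{"dx": -273,"dy": -20,"dz": 0,"turn": 6,"fingers": 0},{"dx": -273,"dy": -20,"dz": 0,"turn": 6,"fingers": 0},{"dx": -273,"dy": -20,"dz": 0,"turn": 6,"fingers": 0},{"dx": -555,"dy": 27,"dz": 19,"turn": 12.8,"fingers": 0},{"dx": -555,"dy": 27,"dz": 19,"turn": 12.8,"fingers": 0},{"dx": -555,"dy": 27,"dz": 19,"turn": 12.8,"fingers": 0},{"dx": -555,"dy": 27,"dz": 19,"turn": 12.8,"fingers": 0},{"dx": -555,"dy": 27,"dz": 19,"turn": 12.8,"fingers": 0},{"dx": -555,"dy": 27,"dz": 19,"turn": 12.8,"fingers": 0},{"dx": -555,"dy": 27,"dz": 19,"turn": 12.8,"fingers": 0},{"dx": -555,"dy": 27,"dz": 19,"turn": 12.8,"fingers": 0},{"dx": -555,"dy": 27,"dz": 19,"turn": 12.8,"fingers": 0},{"dx": -555,"dy": 27,"dz": 19,"turn": 12.8,"fingers": 0},{"dx": -555,"dy": 27,"dz": 19,"turn": 12.8,"fingers": 0}]'

```text
t: 7.83
position: [0.5154, -0.3341, 0.2304]
tcp_rot: [-3.141, -0.004, 0.172]
wrist_force: [0.4, 0.7, 0.3]
grip_width: 0.0941
```

```bash
cat >> h.py <<'E'
def slats(s,zlo=.012,zhi=.03,zt=.02,show=True):
    P=cloud(s);Z=P[...,2];hsv=cv2.cvtColor(s['image'],cv2.COLOR_RGB2HSV)
    m=((Z>zlo)&(Z<zhi)&(hsv[...,2]>150)&(hsv[...,1]>80)).astype(np.uint8)
    m=cv2.morphologyEx(m,cv2.MORPH_OPEN,np.ones((3,3)))
    out=[]
    for c in cv2.findContours(m,0,2)[0]:
        if cv2.contourArea(c)<300: continue
        k=np.zeros_like(m);cv2.drawContours(k,[c],-1,1,-1)
        r=cv2.minAreaRect((ray(s,c[:,0],zt)[:,:2]*1000).astype(np.float32))
        if show: print(np.round(r[0],1),np.round(r[1],1),round(r[2],2),'px',c[:,0].mean(0).round(),'z',np.median(Z[k>0]).round(4))
        out.append(r)
    return out
E
python3 - <<'E'
from h import *
s=snap('wrist','w3.png');np.savez('w3.npz',**s);slats(s)
go(.53,-.295,.11,10)
E
```

```text
[ 500.3 -395.1] [178.8  20.7] 4.03 px [332. 197.] z 0.0182
[ 534.9 -295.5] [178.7  20.2] 10.73 px [249. 150.] z 0.0181
[532.1 -28. ] [  5.3 186.7] 87.37 px [  3. 120.] z 0.0157
go (0.53, -0.295, 0.11, 10) -> dx dy dz [ 20.4 -35.7 120.8] turn -0.01 | now [ 0.5155 -0.3338  0.2307] yaw 9.93 t 7.88
```

View pics/w3.png

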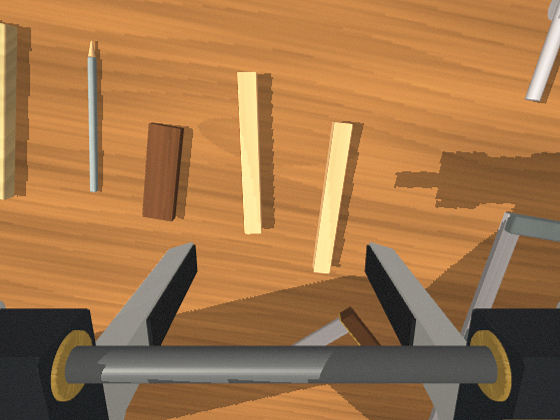

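Slat A is at (249,150), world (0.535, −0.2955), yaw 10.7°. Slat B is at (332,197), world (0.500, −0.395), yaw 4.0°. The measured widths are about 20 mm, as specified. I'll grasp A first.

```bash
python3 - <<'E'
from h import *
go(.535,-.2955,.006,10.7)
E
```

```text
go (0.535, -0.2955, 0.006, 10.7) -> dx dy dz [ 24.8 -34.3 224.8] turn -0.13 | now [ 0.5155 -0.3338  0.2307] yaw 9.93 t 7.88
```

>>> send_rows --force 25 --motion '[{"dx": 24.8,"dy": -34.3,"dz": 30,"turn": -0.13,"fingers": 110},{"dx": 24.8,"dy": -34.3,"dz": 65,"turn": -0.13,"fingers": 110},{"dx": 24.8,"dy": -34.3,"dz": 105,"turn": -0.13,"fingers": 110},{"dx": 24.8,"dy": -34.3,"dz": 145,"turn": -0.13,"fingers": 110},{"dx": 24.8,"dy": -34.3,"dz": 185,"turn": -0.13,"fingers": 110},{"dx": 24.8,"dy": -34.3,"dz": 215,"turn": -0.13,"fingers": 110},{"dx": 24.8,"dy": -34.3,"dz": 224,"turn": -0.13,"fingers": 110},{"dx": 24.8,"dy": -34.3,"dz": 224,"turn": -0.13,"fingers": 110},{"dx": 24.8,"dy": -34.3,"dz": 224,"turn": -0.13,"fingers": 255},{"dx": 24.8,"dy": -34.3,"dz": 224,"turn": -0.13,"fingers": 255},{"dx": 24.8,"dy": -34.3,"dz": 224,"turn": -0.13,"fingers": 255},{"dx": 24.8,"dy": -34.3,"dz": 224,"turn": -0.13,"fingers": 255},{"dx": 24.8,"dy": -34.3,"dz": 224,"turn": -0.13,"fingers": 255},{"dx": 24.8,"dy": -34.3,"dz": 224,"turn": -0.13,"fingers": 255},{"dx": 24.8,"dy": -34.3,"dz": 224,"turn": -0.13,"fingers": 255},{"dx": 24.8,"dy": -34.3,"dz": 224,"turn": -0.13,"fingers": 255}]'

```text
t: 9.22
position: [0.5353, -0.2957, 0.0076]
tcp_rot: [3.141, -0.005, 0.187]
wrist_force: [-1.2, 1.0, 7.0]
grip_width: 0.0195
```

```bash
python3 - <<'E'
from h import *
E=np.array([[.9986,.0523],[-.0523,.9986]])
# target board coords
def w(bx,by): return E@np.array([.529+bx,.221+by])
x,y=w(.002,-.022);print(x,y)
go(.50,-.05,.15,50);go(x,y,.1,87);go(x,y,.0245,87)
E
```

```text
0.5406643000000001 0.17095010000000002
go (0.5, -0.05, 0.15, 50) -> dx dy dz [  11.7 -247.9 -142.4] turn -6.55 | now [ 0.5353 -0.2957  0.0076] yaw 10.71 t 9.22
go (np.float64(0.5406643000000001), np.float64(0.17095010000000002), 0.1, 87) -> dx dy dz [  92.4 -457.5  -92.1] turn -12.72 | now [ 0.5353 -0.2957  0.0076] yaw 10.71 t 9.22
go (np.float64(0.5406643000000001), np.float64(0.17095010000000002), 0.0245, 87) -> dx dy dz [  92.  -457.5  -16.6] turn -12.72 | now [ 0.5353 -0.2957  0.0076] yaw 10.71 t 9.22
```

>>> send_rows --motion '[{"dx": 0,"dy": 0,"dz": -40,"turn": 0,"fingers": 255},{"dx": 0,"dy": 0,"dz": -80,"turn": 0,"fingers": 255},{"dx": 10,"dy": -20,"dz": -120,"turn": -1,"fingers": 255},{"dx": 12,"dy": -60,"dz": -140,"turn": -2,"fingers": 255},{"dx": 12,"dy": -100,"dz": -140,"turn": -3,"fingers": 255},{"dx": 12,"dy": -140,"dz": -140,"turn": -4,"fingers": 255},{"dx": 12,"dy": -180,"dz": -140,"turn": -5,"fingers": 255},{"dx": 12,"dy": -220,"dz": -140,"turn": -6,"fingers": 255},{"dx": 30,"dy": -260,"dz": -140,"turn": -7,"fingers": 255},{"dx": 45,"dy": -300,"dz": -140,"turn": -8,"fingers": 255},{"dx": 60,"dy": -340,"dz": -140,"turn": -9,"fingers": 255},{"dx": 75,"dy": -380,"dz": -140,"turn": -10,"fingers": 255},{"dx": 90,"dy": -420,"dz": -140,"turn": -11,"fingers": 255},{"dx": 100,"dy": -450,"dz": -120,"turn": -12,"fingers": 255},{"dx": 105,"dy": -455,"dz": -92,"turn": -12.7,"fingers": 255},{"dx": 105,"dy": -455,"dz": -92,"turn": -12.7,"fingers": 255},{"dx": 105,"dy": -455,"dz": -92,"turn": -12.7,"fingers": 255}]'

```text
t: 10.63
position: [0.5527, 0.1708, 0.099]
tcp_rot: [3.139, 0.0, 1.516]
wrist_force: [-0.2, 0.1, 0.2]
grip_width: 0.0198
```

```bash
python3 - <<'E'
from h import *
s=snap('wrist','w4.png')
print(ctrl.get_obs()['grip_width']);go(.5536,.1702,.027,87)
E
```

```text
0.019825011794749065
go (0.5536, 0.1702, 0.027, 87) -> dx dy dz [-0.1 -0.3 73.5] turn -0.04 | now [0.5535 0.1703 0.1005] yaw 86.76 t 10.68
```

View pics/w4.png

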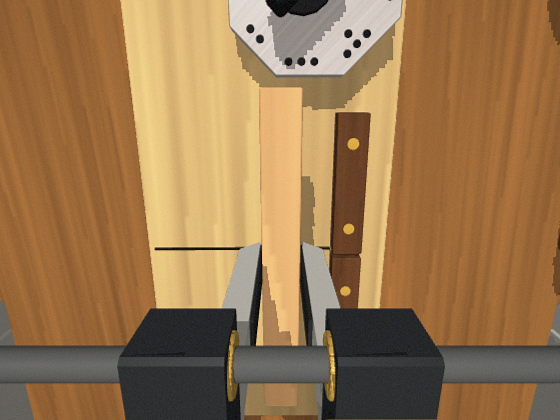

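The slat is held parallel to the fence, clear of the stop and of the fence. Lowering it and letting go.

>>> send_rows --motion '[{"dx": 0,"dy": 0,"dz": 35,"turn": 0,"fingers": 255},{"dx": 0,"dy": 0,"dz": 60,"turn": 0,"fingers": 255},{"dx": 0,"dy": 0,"dz": 73,"turn": 0,"fingers": 255},{"dx": 0,"dy": 0,"dz": 73.5,"turn": 0,"fingers": 255},{"dx": 0,"dy": 0,"dz": 73.5,"turn": 0,"fingers": 175},{"dx": 0,"dy": 0,"dz": 73.5,"turn": 0,"fingers": 175},{"dx": 0,"dy": 0,"dz": 73.5,"turn": 0,"fingers": 175},{"dx": 0,"dy": 0,"dz": 40,"turn": 0,"fingers": 175},{"dx": 0,"dy": 0,"dz": 5,"turn": 0,"fingers": 175},{"dx": 0,"dy": 40,"dz": 0,"turn": 0,"fingers": 255},{"dx": 0,"dy": 40,"dz": 0,"turn": 0,"fingers": 255},{"dx": 0,"dy": 40,"dz": 0,"turn": 0,"fingers": 255}]'

```text
t: 11.68
position: [0.5946, 0.1678, 0.102]
tcp_rot: [3.134, -0.001, 1.513]
wrist_force: [-0.1, -0.1, -0.9]
grip_width: 0.0131
```

```bash
python3 - <<'E'
from h import *
s=snap('wrist','w5.png')
print(ctrl.get_obs()['grip_width'])
P=cloud(s);slats(s,.03,.046,.038)
go(.5136,.172,.028,87)
E
```

```text
0.008678869340321482
[554.4 179.5] [158.7  19.6] 86.47 px [224. 223.] z 0.0362
go (0.5136, 0.172, 0.028, 87) -> dx dy dz [ -0.5 -80.2  72.5] turn -0.04 | now [0.5934 0.1679 0.1009] yaw 86.74 t 11.73
```

>>> send_rows --motion '[{"dx": 2,"dy": -40,"dz": 0,"turn": 0,"fingers": 255},{"dx": 2,"dy": -80,"dz": 0,"turn": 0,"fingers": 255},{"dx": 2,"dy": -80,"dz": 35,"turn": 0,"fingers": 255},{"dx": 2,"dy": -80,"dz": 65,"turn": 0,"fingers": 255},{"dx": 2,"dy": -80,"dz": 74,"turn": 0,"fingers": 255},{"dx": 2,"dy": -80,"dz": 74,"turn": 0,"fingers": 255},{"dx": 2,"dy": -72,"dz": 74,"turn": 0,"fingers": 255},{"dx": 2,"dy": -66,"dz": 74,"turn": 0,"fingers": 255},{"dx": 2,"dy": -62,"dz": 74,"turn": 0,"fingers": 255},{"dx": 2,"dy": -58,"dz": 74,"turn": 0,"fingers": 255},{"dx": 2,"dy": -55,"dz": 74,"turn": 0,"fingers": 255},{"dx": 2,"dy": -52,"dz": 74,"turn": 0,"fingers": 255},{"dx": 2,"dy": -52,"dz": 74,"turn": 0,"fingers": 255}]'

```text
t: 12.82
position: [0.5425, 0.1728, 0.0268]
tcp_rot: [3.136, -0.001, 1.514]
wrist_force: [0.3, 0.3, 0.0]
grip_width: 0.0008
```

```bash
python3 - <<'E'
from h import *
s=snap('wrist');slats(s,.03,.046,.038);o=ctrl.get_obs();print(o['position'],o['wrist_force'],o['grip_width'])
E
```

```text
[565.9 203.5] [109.6  19.5] 86.67 px [330. 218.] z 0.0362
[0.54214445 0.17287634 0.02673685] [ 0.28094535 -0.5597017   0.20216107] 0.0005061132635249875
```

>>> send_rows --motion '[{"dx": 0,"dy": 3,"dz": 0,"turn": 0,"fingers": 255},{"dx": 0,"dy": 6,"dz": 0,"turn": 0,"fingers": 255},{"dx": 0,"dy": 9,"dz": 0,"turn": 0,"fingers": 255},{"dx": 0,"dy": 11,"dz": 0,"turn": 0,"fingers": 255},{"dx": 0,"dy": 13,"dz": 0,"turn": 0,"fingers": 255},{"dx": 0,"dy": 14,"dz": 0,"turn": 0,"fingers": 255},{"dx": 0,"dy": 15,"dz": 0,"turn": 0,"fingers": 255},{"dx": 0,"dy": 15,"dz": 0,"turn": 0,"fingers": 255}]'

```text
t: 13.53
position: [0.5572, 0.172, 0.0267]
tcp_rot: [3.136, -0.001, 1.514]
wrist_force: [0.8, 0.0, -0.6]
grip_width: 0.0006
```

```bash
python3 - <<'E'
from h import *
s=snap('wrist');slats(s,.03,.046,.038);o=ctrl.get_obs();print(o['position'],o['wrist_force'],o['grip_width'])
E
```

```text
[580.3 202.7] [109.5  19.4] 86.65 px [327. 211.] z 0.0362
[0.55716309 0.17197522 0.02675662] [-0.73206454  0.24764331  0.28888808] -5.422309411754465e-05
```

No fence contact yet, so I'll go on in small steps.

>>> send_rows --motion '[{"dx": 0,"dy": 1,"dz": 0,"turn": 0,"fingers": 255},{"dx": 0,"dy": 2,"dz": 0,"turn": 0,"fingers": 255},{"dx": 0,"dy": 2.5,"dz": 0,"turn": 0,"fingers": 255},{"dx": 0,"dy": 2.5,"dz": 0,"turn": 0,"fingers": 255}]'

```text
t: 13.92
position: [0.5596, 0.1718, 0.0267]
tcp_rot: [3.137, -0.001, 1.514]
wrist_force: [-1.6, 0.3, 1.2]
grip_width: 0.0003
```

```bash
python3 - <<'E'
from h import *
s=snap('wrist');slats(s,.03,.046,.038);o=ctrl.get_obs();print(o['position'],o['wrist_force'],o['grip_width'])
go(.57,.06,.1,87)
E
```

```text
[582.5 202.6] [109.6  19.5] 87.02 px [325. 220.] z 0.0362
[0.55959656 0.17181752 0.02675786] [-1.25309394  0.71423762 -0.04366866] 0.00039775520574545373
go (0.57, 0.06, 0.1, 87) -> dx dy dz [-111.    17.1  -73.2] turn -0.05 | now [0.5596 0.1718 0.0268] yaw 86.73 t 13.97
```

>>> send_rows --motion '[{"dx": 0,"dy": 1,"dz": 0,"turn": 0,"fingers": 255},{"dx": 0,"dy": 2,"dz": 0,"turn": 0,"fingers": 255},{"dx": 0,"dy": 2,"dz": 0,"turn": 0,"fingers": 255}]'

```text
t: 14.22
position: [0.5598, 0.1718, 0.0266]
tcp_rot: [3.141, 0.0, 1.514]
wrist_force: [-15.5, 0.3, 9.4]
grip_width: 0.0004
```

```bash
python3 - <<'E'
from h import *
s=snap('wrist','w6.png');slats(s,.03,.046,.038);o=ctrl.get_obs();print(o['position'],o['wrist_force'],o['grip_width'])
E
```

```text
[582.5 202.7] [109.4  19.4] 87.03 px [325. 213.] z 0.0362
[0.55979529 0.17182395 0.02662385] [-15.11364344   0.39932773   9.34554405] 0.00047529920881750576
```

View pics/w6.png

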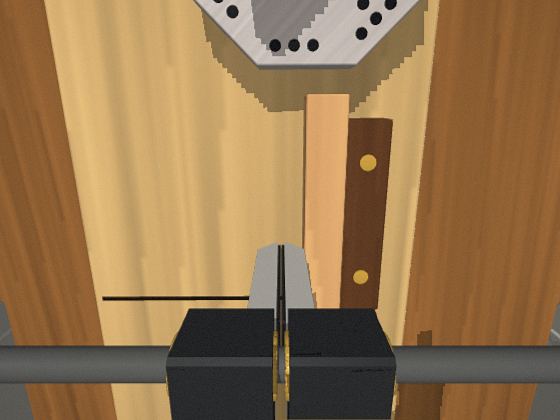

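The slat lies against the fence with 15 N of contact force, and its end is a few mm short of the flat (row 95 against row 67). Next I'll push its rear end towards the stop.

```bash
python3 - <<'E'
from h import *
go(.5704,.0502,.0267,87)
E
```

```text
go (0.5704, 0.0502, 0.0267, 87) -> dx dy dz [-1.208e+02  1.750e+01 -1.000e-01] turn -0.04 | now [0.5598 0.1718 0.0266] yaw 86.74 t 14.27
```

>>> send_rows --motion '[{"dx": 0,"dy": -12,"dz": 0,"turn": 0,"fingers": 255},{"dx": -40,"dy": -12,"dz": 0,"turn": 0,"fingers": 255},{"dx": -80,"dy": -12,"dz": 0,"turn": 0,"fingers": 255},{"dx": -121,"dy": -12,"dz": 0,"turn": 0,"fingers": 255},{"dx": -121,"dy": -6,"dz": 0,"turn": 0,"fingers": 255},{"dx": -121,"dy": 17,"dz": 0,"turn": 0,"fingers": 255},{"dx": -121,"dy": 17,"dz": 0,"turn": 0,"fingers": 255},{"dx": -115,"dy": 17,"dz": 0,"turn": 0,"fingers": 255},{"dx": -110,"dy": 17,"dz": 0,"turn": 0,"fingers": 255},{"dx": -107,"dy": 17,"dz": 0,"turn": 0,"fingers": 255},{"dx": -104,"dy": 17,"dz": 0,"turn": 0,"fingers": 255},{"dx": -101,"dy": 17,"dz": 0,"turn": 0,"fingers": 255},{"dx": -99,"dy": 17,"dz": 0,"turn": 0,"fingers": 255},{"dx": -99,"dy": 17,"dz": 0,"turn": 0,"fingers": 255}]'

```text
t: 15.43
position: [0.571, 0.0725, 0.0267]
tcp_rot: [3.141, 0.0, 1.514]
wrist_force: [0.2, 0.5, -0.5]
grip_width: 0.0002
```

```bash
cat >> h.py <<'E'
def gap(s,tag=''):
    slats(s,.03,.046,.038);o=ctrl.get_obs();print(tag,o['position'].round(4),o['wrist_force'].round(1),'t',round(o['t'],2))
E
python3 - <<'E'
from h import *
s=snap('wrist','w7.png');gap(s)
E
```

```text
[579.4 140.3] [112.8  19.6] 87.05 px [294. 114.] z 0.0362
 [0.5711 0.0723 0.0267] [ 0.3 -0.7  0.7] t 15.48
```

>>> send_rows --motion '[{"dx": 2,"dy": 0,"dz": 0,"turn": 0,"fingers": 255},{"dx": 4,"dy": 0,"dz": 0,"turn": 0,"fingers": 255},{"dx": 6,"dy": 0,"dz": 0,"turn": 0,"fingers": 255},{"dx": 7,"dy": 0,"dz": 0,"turn": 0,"fingers": 255},{"dx": 7,"dy": 0,"dz": 0,"turn": 0,"fingers": 255}]'

```text
t: 15.9
position: [0.5716, 0.0795, 0.0267]
tcp_rot: [3.141, 0.0, 1.514]
wrist_force: [0.3, 0.9, -0.2]
grip_width: 0.0006
```

>>> send_rows --motion '[{"dx": 1,"dy": 0,"dz": 0,"turn": 0,"fingers": 255},{"dx": 2,"dy": 0,"dz": 0,"turn": 0,"fingers": 255},{"dx": 2,"dy": 0,"dz": 0,"turn": 0,"fingers": 255}]'

```text
t: 16.15
position: [0.5716, 0.08, 0.0267]
tcp_rot: [3.141, 0.002, 1.514]
wrist_force: [-1.3, -11.7, 2.0]
grip_width: 0.0005
```

Contact with the stop (−11.7 N). Next I'll retreat and check from above.

>>> send_rows --motion '[{"dx": -12,"dy": 0,"dz": 0,"turn": 0,"fingers": 255},{"dx": -20,"dy": 0,"dz": -40,"turn": 0,"fingers": 255},{"dx": 0,"dy": 0,"dz": -80,"turn": 0,"fingers": 255},{"dx": 30,"dy": 0,"dz": -120,"turn": 0,"fingers": 255},{"dx": 60,"dy": -10,"dz": -160,"turn": 0,"fingers": 255},{"dx": 80,"dy": -10,"dz": -190,"turn": 0,"fingers": 255},{"dx": 80,"dy": -10,"dz": -200,"turn": 0,"fingers": 0},{"dx": 80,"dy": -10,"dz": -200,"turn": 0,"fingers": 0}]'

```text
t: 16.82
position: [0.5672, 0.1628, 0.2318]
tcp_rot: [3.134, -0.0, 1.517]
wrist_force: [0.0, 0.2, 0.1]
grip_width: 0.0105
```

```bash
python3 - <<'E'
from h import *
s=snap('wrist','w8.png');gap(s);np.savez('w8.npz',**s)
# gap at stop end: slat end z .038 vs flat z .044 top edge
hsv=cv2.cvtColor(s['image'],cv2.COLOR_RGB2HSV)
im=s['image'];cv2.imwrite('pics/w8c.png',cv2.resize(im[20:320,220:420,::-1],None,fx=2,fy=2,interpolation=cv2.INTER_CUBIC))
E
```

```text
[816.9  27.5] [174.4  26.4] 89.66 px [497. 274.] z 0.037
[581.4 179.6] [177.   19.8] 87.02 px [292. 176.] z 0.0362
 [0.5667 0.1615 0.2287] [-0.1  0.4 -1.1] t 16.87
```

View pics/w8c.png

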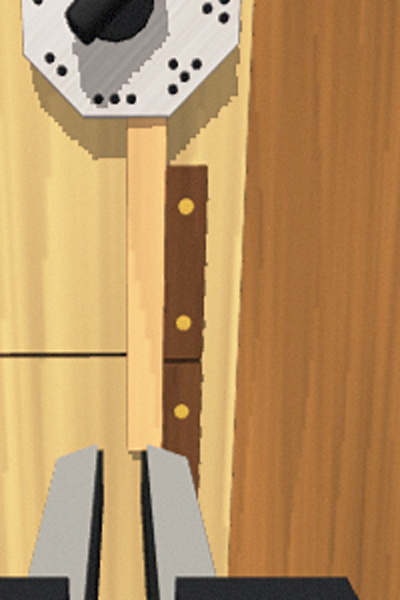

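Slat A touches the stop flat at (147,118) and lies tight along the fence. Now slat B.

```bash
python3 - <<'E'
from h import *
go(.48,-.1,.22,50);go(.5003,-.3951,.15,4)
E
```

```text
go (0.48, -0.1, 0.22, 50) -> dx dy dz [-265.9  -72.2    8.7] turn 6.14 | now [0.5667 0.1615 0.2287] yaw 86.84 t 16.87
go (0.5003, -0.3951, 0.15, 4) -> dx dy dz [-559.4  -36.    79.2] turn 13.81 | now [0.5667 0.1615 0.2287] yaw 86.84 t 16.87
```

>>> send_rows --motion '[{"dx": -266,"dy": -72,"dz": 8,"turn": 6,"fingers": 110},{"dx": -266,"dy": -72,"dz": 8,"turn": 6,"fingers": 110},{"dx": -266,"dy": -72,"dz": 8,"turn": 6,"fingers": 110},{"dx": -266,"dy": -72,"dz": 8,"turn": 6,"fingers": 110},{"dx": -266,"dy": -72,"dz": 8,"turn": 6,"fingers": 110},{"dx": -266,"dy": -72,"dz": 8,"turn": 6,"fingers": 110},{"dx": -559,"dy": -36,"dz": 79,"turn": 13.8,"fingers": 110},{"dx": -559,"dy": -36,"dz": 79,"turn": 13.8,"fingers": 110},{"dx": -559,"dy": -36,"dz": 79,"turn": 13.8,"fingers": 110},{"dx": -559,"dy": -36,"dz": 79,"turn": 13.8,"fingers": 110},{"dx": -559,"dy": -36,"dz": 79,"turn": 13.8,"fingers": 110},{"dx": -559,"dy": -36,"dz": 79,"turn": 13.8,"fingers": 110},{"dx": -559,"dy": -36,"dz": 79,"turn": 13.8,"fingers": 110},{"dx": -559,"dy": -36,"dz": 79,"turn": 13.8,"fingers": 110},{"dx": -559,"dy": -36,"dz": 79,"turn": 13.8,"fingers": 110},{"dx": -559,"dy": -36,"dz": 79,"turn": 13.8,"fingers": 110},{"dx": -559,"dy": -36,"dz": 79,"turn": 13.8,"fingers": 110},{"dx": -559,"dy": -36,"dz": 79,"turn": 13.8,"fingers": 110}]'

```text
t: 18.37
position: [0.5002, -0.3939, 0.1501]
tcp_rot: [3.14, -0.004, 0.071]
wrist_force: [-0.3, -0.0, 0.3]
grip_width: 0.0536
```

```bash
python3 - <<'E'
from h import *
s=snap('wrist','w9.png');slats(s);go(.5003,-.3951,.008,4)
E
```

```text
[ 500.2 -396.1] [177.3  19.8] 4.04 px [281. 208.] z 0.0182
go (0.5003, -0.3951, 0.008, 4) -> dx dy dz [ -0.8   1.  142.5] turn 0.02 | now [ 0.5004 -0.3938  0.1505] yaw 4.11 t 18.42
```

>>> send_rows --motion '[{"dx": 0,"dy": 1.8,"dz": 40,"turn": 0,"fingers": 110},{"dx": 0,"dy": 1.8,"dz": 80,"turn": 0,"fingers": 110},{"dx": 0,"dy": 1.8,"dz": 120,"turn": 0,"fingers": 110},{"dx": 0,"dy": 1.8,"dz": 142,"turn": 0,"fingers": 110},{"dx": 0,"dy": 1.8,"dz": 142,"turn": 0,"fingers": 110},{"dx": 0,"dy": 1.8,"dz": 142,"turn": 0,"fingers": 255},{"dx": 0,"dy": 1.8,"dz": 142,"turn": 0,"fingers": 255},{"dx": 0,"dy": 1.8,"dz": 142,"turn": 0,"fingers": 255},{"dx": 0,"dy": 1.8,"dz": 142,"turn": 0,"fingers": 255},{"dx": 0,"dy": 1.8,"dz": 142,"turn": 0,"fingers": 255},{"dx": 0,"dy": 1.8,"dz": 142,"turn": 0,"fingers": 255},{"dx": 0,"dy": 1.8,"dz": 142,"turn": 0,"fingers": 255},{"dx": 0,"dy": 1.8,"dz": 142,"turn": 0,"fingers": 255}]'

```text
t: 19.5
position: [0.5016, -0.3961, 0.0096]
tcp_rot: [3.139, -0.005, 0.072]
wrist_force: [-1.3, 0.9, 6.1]
grip_width: 0.0194
```

```bash
python3 - <<'E'
from h import *
print(ctrl.get_obs()['grip_width'])
E=np.array([[.9986,.0523],[-.0523,.9986]])
x,y=E@np.array([.531-.013,.200]);print(x,y)
go(x,y,.1,87)
E
```

```text
0.019404893022014952
0.5277348000000001 0.17262860000000002
go (np.float64(0.5277348000000001), np.float64(0.17262860000000002), 0.1, 87) -> dx dy dz [  67.4 -565.1  -91.6] turn -13.82 | now [ 0.5016 -0.3961  0.0096] yaw 4.11 t 19.5
```

>>> send_rows --motion '[{"dx": 0,"dy": 0,"dz": -40,"turn": 0,"fingers": 255},{"dx": 0,"dy": 0,"dz": -80,"turn": 0,"fingers": 255},{"dx": 0,"dy": -20,"dz": -120,"turn": 0,"fingers": 255},{"dx": 5,"dy": -60,"dz": -140,"turn": -1,"fingers": 255},{"dx": 10,"dy": -100,"dz": -140,"turn": -2,"fingers": 255},{"dx": 15,"dy": -140,"dz": -140,"turn": -3,"fingers": 255},{"dx": 20,"dy": -180,"dz": -140,"turn": -4,"fingers": 255},{"dx": 25,"dy": -220,"dz": -140,"turn": -5,"fingers": 255},{"dx": 30,"dy": -260,"dz": -140,"turn": -6,"fingers": 255},{"dx": 35,"dy": -300,"dz": -140,"turn": -7,"fingers": 255},{"dx": 40,"dy": -340,"dz": -140,"turn": -8,"fingers": 255},{"dx": 45,"dy": -380,"dz": -140,"turn": -9,"fingers": 255},{"dx": 50,"dy": -420,"dz": -140,"turn": -10,"fingers": 255},{"dx": 55,"dy": -460,"dz": -140,"turn": -11,"fingers": 255},{"dx": 60,"dy": -500,"dz": -140,"turn": -12,"fingers": 255},{"dx": 64,"dy": -540,"dz": -140,"turn": -13,"fingers": 255},{"dx": 67,"dy": -565,"dz": -110,"turn": -13.8,"fingers": 255},{"dx": 67,"dy": -565,"dz": -92,"turn": -13.8,"fingers": 255},{"dx": 67,"dy": -565,"dz": -92,"turn": -13.8,"fingers": 255},{"dx": 67,"dy": -565,"dz": -92,"turn": -13.8,"fingers": 255}]'

```text
t: 21.17
position: [0.527, 0.1723, 0.1003]
tcp_rot: [3.137, 0.003, 1.516]
wrist_force: [0.0, -0.2, -0.4]
grip_width: 0.0198
```

```bash
python3 - <<'E'
from h import *
print(ctrl.get_obs()['grip_width']);go(.5277,.1726,.028,87.0)
E
```

```text
0.019792430130635707
go (0.5277, 0.1726, 0.028, 87.0) -> dx dy dz [ 0.5  0.3 72.3] turn -0.02 | now [0.527  0.1723 0.1003] yaw 86.89 t 21.17
```

>>> send_rows --motion '[{"dx": 0,"dy": 0,"dz": 35,"turn": 0,"fingers": 255},{"dx": 0,"dy": 0,"dz": 60,"turn": 0,"fingers": 255},{"dx": 0,"dy": 0,"dz": 71,"turn": 0,"fingers": 255},{"dx": 0,"dy": 0,"dz": 72,"turn": 0,"fingers": 255},{"dx": 0,"dy": 0,"dz": 72,"turn": 0,"fingers": 175},{"dx": 0,"dy": 0,"dz": 72,"turn": 0,"fingers": 175},{"dx": 0,"dy": 0,"dz": 72,"turn": 0,"fingers": 175},{"dx": 0,"dy": 0,"dz": 40,"turn": 0,"fingers": 175},{"dx": 0,"dy": 0,"dz": 5,"turn": 0,"fingers": 175},{"dx": 0,"dy": -20,"dz": 5,"turn": 0,"fingers": 255},{"dx": 0,"dy": -40,"dz": 5,"turn": 0,"fingers": 255},{"dx": 0,"dy": -40,"dz": 5,"turn": 0,"fingers": 255},{"dx": 0,"dy": -40,"dz": 40,"turn": 0,"fingers": 255},{"dx": 0,"dy": -40,"dz": 70,"turn": 0,"fingers": 255},{"dx": 0,"dy": -40,"dz": 73,"turn": 0,"fingers": 255},{"dx": 0,"dy": -40,"dz": 73,"turn": 0,"fingers": 255}]'

```text
t: 22.5
position: [0.4872, 0.1741, 0.0269]
tcp_rot: [3.139, 0.003, 1.516]
wrist_force: [0.6, 0.8, -0.0]
grip_width: 0.0004
```

```bash
python3 - <<'E'
from h import *
s=snap('wrist','w10.png');gap(s);print(ctrl.get_obs()['grip_width'])
E
```

```text
[528.3 204.6] [110.9  19.5] 86.7 px [367. 190.] z 0.0362
[580.9 193.1] [142.4  19.6] 87.05 px [470. 212.] z 0.0362
 [0.488  0.1743 0.0282] [ 0.9 -1.1  0.6] t 22.55
0.0006812380775542521
```

>>> send_rows --motion '[{"dx": 0,"dy": 8,"dz": 0,"turn": 0,"fingers": 255},{"dx": 0,"dy": 14,"dz": 0,"turn": 0,"fingers": 255},{"dx": 0,"dy": 17,"dz": 0,"turn": 0,"fingers": 255},{"dx": 0,"dy": 20,"dz": 0,"turn": 0,"fingers": 255},{"dx": 0,"dy": 23,"dz": 0,"turn": 0,"fingers": 255},{"dx": 0,"dy": 26,"dz": 0,"turn": 0,"fingers": 255},{"dx": 0,"dy": 29,"dz": 0,"turn": 0,"fingers": 255},{"dx": 0,"dy": 32,"dz": 0,"turn": 0,"fingers": 255},{"dx": 0,"dy": 35,"dz": 0,"turn": 0,"fingers": 255},{"dx": 0,"dy": 38,"dz": 0,"turn": 0,"fingers": 255},{"dx": 0,"dy": 41,"dz": 0,"turn": 0,"fingers": 255},{"dx": 0,"dy": 44,"dz": 0,"turn": 0,"fingers": 255},{"dx": 0,"dy": 46,"dz": 0,"turn": 0,"fingers": 255},{"dx": 0,"dy": 48,"dz": 0,"turn": 0,"fingers": 255},{"dx": 0,"dy": 49.5,"dz": 0,"turn": 0,"fingers": 255},{"dx": 0,"dy": 49.5,"dz": 0,"turn": 0,"fingers": 255}]'

```text
t: 23.88
position: [0.538, 0.1718, 0.0295]
tcp_rot: [3.136, 0.002, 1.516]
wrist_force: [-3.5, 1.8, 6.8]
grip_width: 0.0008
```

```bash
python3 - <<'E'
from h import *
s=snap('wrist','w11.png');gap(s)
E
```

```text
[559.9 202.3] [112.1  19.5] 86.19 px [326. 219.] z 0.0363
[582.2 203.7] [121.5  19.4] 87.03 px [367. 198.] z 0.0362
 [0.538  0.1718 0.0295] [-3.7  1.   8.5] t 23.93
```

>>> send_rows --motion '[{"dx": 0,"dy": 1,"dz": 0,"turn": 0,"fingers": 255},{"dx": 0,"dy": 2,"dz": 0,"turn": 0,"fingers": 255},{"dx": 0,"dy": 3,"dz": 0,"turn": 0,"fingers": 255},{"dx": 0,"dy": 3,"dz": 0,"turn": 0,"fingers": 255}]'

```text
t: 24.27
position: [0.5412, 0.1716, 0.0298]
tcp_rot: [3.136, 0.002, 1.516]
wrist_force: [-2.5, -1.0, 5.0]
grip_width: 0.0002
```

```bash
python3 - <<'E'
from h import *
s=snap('wrist','w12.png');gap(s)
E
```

```text
[572.4 205.1] [119.8  39.1] 87.04 px [354. 192.] z 0.0362
 [0.5412 0.1716 0.0298] [-2.8 -0.1  4. ] t 24.32
```

```bash
python3 - <<'E'
from h import *
go(.5527,.0502,.0275,87)
E
```

```text
go (0.5527, 0.0502, 0.0275, 87) -> dx dy dz [-120.6   18.1    2.6] turn -0.02 | now [0.5412 0.1716 0.0298] yaw 86.87 t 24.32
```

>>> send_rows --motion '[{"dx": 0,"dy": -12,"dz": 0,"turn": 0,"fingers": 255},{"dx": -40,"dy": -12,"dz": 2,"turn": 0,"fingers": 255},{"dx": -80,"dy": -12,"dz": 2,"turn": 0,"fingers": 255},{"dx": -121,"dy": -12,"dz": 2,"turn": 0,"fingers": 255},{"dx": -121,"dy": -6,"dz": 2,"turn": 0,"fingers": 255},{"dx": -121,"dy": 18,"dz": 2,"turn": 0,"fingers": 255},{"dx": -121,"dy": 18,"dz": 2,"turn": 0,"fingers": 255},{"dx": -115,"dy": 18,"dz": 2,"turn": 0,"fingers": 255},{"dx": -110,"dy": 18,"dz": 2,"turn": 0,"fingers": 255},{"dx": -107,"dy": 18,"dz": 2,"turn": 0,"fingers": 255},{"dx": -104,"dy": 18,"dz": 2,"turn": 0,"fingers": 255},{"dx": -101,"dy": 18,"dz": 2,"turn": 0,"fingers": 255},{"dx": -98,"dy": 18,"dz": 2,"turn": 0,"fingers": 255},{"dx": -96,"dy": 18,"dz": 2,"turn": 0,"fingers": 255},{"dx": -94,"dy": 18,"dz": 2,"turn": 0,"fingers": 255},{"dx": -92,"dy": 18,"dz": 2,"turn": 0,"fingers": 255},{"dx": -92,"dy": 18,"dz": 2,"turn": 0,"fingers": 255}]'

```text
t: 25.73
position: [0.5542, 0.0791, 0.0281]
tcp_rot: [3.136, 0.002, 1.516]
wrist_force: [0.7, -0.1, 0.5]
grip_width: 0.0004
```

>>> send_rows --motion '[{"dx": 1,"dy": 0,"dz": 0,"turn": 0,"fingers": 255},{"dx": 2,"dy": 0,"dz": 0,"turn": 0,"fingers": 255},{"dx": 2,"dy": 0,"dz": 0,"turn": 0,"fingers": 255}]'

```text
t: 25.98
position: [0.5543, 0.0807, 0.028]
tcp_rot: [3.136, 0.003, 1.516]
wrist_force: [0.3, -3.8, -0.1]
grip_width: 0.0005
```

>>> send_rows --motion '[{"dx": 1,"dy": 0,"dz": 0,"turn": 0,"fingers": 255},{"dx": 1.3,"dy": 0,"dz": 0,"turn": 0,"fingers": 255},{"dx": 1.3,"dy": 0,"dz": 0,"turn": 0,"fingers": 255}]'

```text
t: 26.23
position: [0.5543, 0.0808, 0.0281]
tcp_rot: [3.136, 0.004, 1.516]
wrist_force: [-1.4, -10.0, 1.4]
grip_width: 0.0004
```

>>> send_rows --motion '[{"dx": -12,"dy": 0,"dz": 0,"turn": 0,"fingers": 255},{"dx": -20,"dy": -10,"dz": -40,"turn": 0,"fingers": 255},{"dx": 0,"dy": -20,"dz": -80,"turn": 0,"fingers": 255},{"dx": 30,"dy": -30,"dz": -120,"turn": 0,"fingers": 255},{"dx": 60,"dy": -30,"dz": -160,"turn": 0,"fingers": 255},{"dx": 80,"dy": -20,"dz": -190,"turn": 0,"fingers": 255},{"dx": 80,"dy": -20,"dz": -200,"turn": 0,"fingers": 255},{"dx": 80,"dy": -20,"dz": -200,"turn": 0,"fingers": 255},{"dx": 80,"dy": -20,"dz": -200,"turn": 0,"fingers": 255}]'

```text
t: 26.98
position: [0.538, 0.1628, 0.2284]
tcp_rot: [3.134, 0.004, 1.517]
wrist_force: [0.7, -0.5, -1.5]
grip_width: 0.0003
```

```bash
python3 - <<'E'
from h import *
s=snap('wrist','w13.png');gap(s)
im=s['image'];cv2.imwrite('pics/w13c.png',cv2.resize(im[20:320,200:420,::-1],None,fx=2,fy=2,interpolation=cv2.INTER_CUBIC))
E
```

```text
[816.6  27.6] [174.5  26.5] 89.65 px [525. 272.] z 0.037
[571.5 180.5] [177.4  39.8] 87.32 px [319. 164.] z 0.0362
 [0.5375 0.1622 0.227 ] [-0.2 -0.1 -0.3] t 27.03
```

View pics/w13c.png

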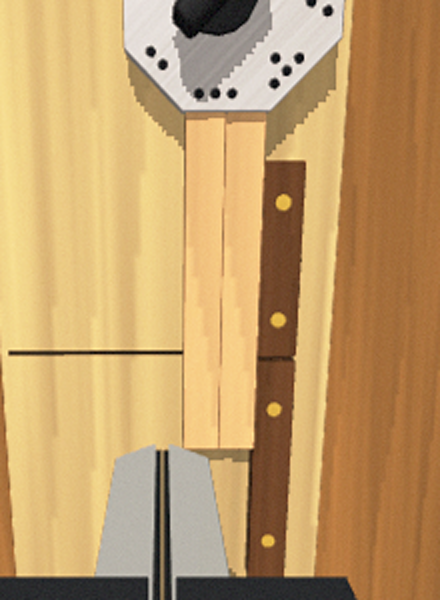

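```bash
python3 -c "
from bench import ctrl
print(ctrl.job_done())"
```

```text
the job is handed in; nothing more can be done
None
```

The sawing board is set up and the job is handed in at about 27 s of the 72 s allowed; no verdict was reported.

- **Stop:** it started in click 2 (two dots faced the fence). I turned the bar one click clockwise. Before the slats went on, the bar read 41.5° (about 42° expected), and the three-dot flat still faces the fence.
- **First slat:** placed, then pushed against the fence (about 15 N contact) and against the stop (about 12 N).
- **Second slat:** placed, pushed tight against the first, then pushed end-on against the stop (about 10 N). The pusher stopped within 0.2 mm of where it stopped for the first slat.
- **Last check (wrist camera):** the pair measured 39.8 mm wide, against 40 mm. Both ends looked to be at the stop flat, and the gripper was about 0.2 m clear.
- **Small disagreements:**
  - The pair's angle read 87.3° against 87.06° for the fence, about 0.005 rad.
  - The slats read about 177 mm long instead of 180 mm.
  - The fence seated about 2 mm farther out than the camera first showed, so I relied on the contact there.
- **Not checked:** I did not measure the offcut, pencil, tin or box again at the end. No move was planned near them, and no contact was noticed.

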